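Free the pawl and lower the press arm

TASK

Close the small ratchet press on the glass-maker's bench: with the fingertips press the pawl's tail fully down so that its nose swings clear of the teeth, then push the raised press arm all the way down until its foot rests on the mould. Only press and push: do not heave the arm up to its upper stop, and do not lift or shove the glass and the wooden block standing round the press. Finish with the arm down and the hand away from everything.

Things in the scene. Friction and masses are not known exactly. Their poses are not given: they have to be found in the camera images.
- press: the fixed bench press on a steel base plate 110 x 360 x 12 mm (y = -150 to +210 mm); origin on the bench top (z = 0) straight below the arm's hinge, z up. Arm points to its +y, pawl tail to its -y, both in the plane x = 0; both hinge axes lie along its x. Turned at most 0.4 rad from the world axes
- clamp_hinge (a point): point on the arm's hinge axis, 75 mm above the bench, midway between green cheeks at x = +-23 mm (6 mm thick, 92 mm high, y -18 to +18)
- pawl_pivot (a point): point on the pawl's pivot axis, 137 mm above the bench, 60 mm behind (-y) the arm's hinge, midway between green cheeks at x = +-23 mm (6 mm thick, 150 mm high, 28 mm wide)
- mould_top (a point): middle of the top of the dark mould block, 49 mm above the bench, 120 mm to +y of the hinge; the block is 84 x 84 mm
- clamp_end (a point): middle of the upper face of the arm's broad flat end, the place to push; 165 mm along the arm from the hinge, 6 mm above its centre line; 81 mm above the bench when down. The arm is a steel bar 26 mm wide, 12 mm thick; the flat end is 52 mm wide, from 135 to 215 mm along; below it at 120 mm a round foot, 36 mm diameter, 20 mm deep
- clamp (a joint): angle of the arm above level, rad: 0 = fully down, foot on the mould (hard stop); starts raised at 0.70 to 0.95; 1.05 is the upper stop. The hinge is stiff: the arm stays where it is left, and pushing it at the broad end takes about 3 to 6 N once the pawl is free. While the pawl is in, its teeth stop the arm at about 0.68
- pawl_tail (a point): middle of the upper face of the pawl's flat tail paddle, the place to press; paddle 40 mm (along the press x) by 36 mm, 9 mm thick, face about 166 mm above the bench, 66 mm behind (-y) and 29 mm above the pawl's pivot; going fully down the point sinks about 21 mm and moves about 6 mm further to -y
- pawl (a joint): angle of the pawl, rad: 0 = nose in the teeth, grows as the tail is pressed down; above 0.20 the nose is clear of the teeth; 0.30 is its hard stop. Starts at 0 to 0.03. It pivots stiffly, takes about 5 N at the tail and stays where it is left
- jar: loose bulging green glass jar, 80 mm diameter, 85 mm high, origin at its underside; a bystander, leave alone. The three bystanders stand about 100 to 180 mm from the press's middle, places swapped at random
- block: loose turned wooden block, 64 mm diameter, 85 mm high with its knob, origin at its underside; a bystander, leave alone
- tumbler: loose amber glass tumbler, 66 mm diameter, 75 mm high, origin at its underside; a bystander, leave alone

How it is judged:
On the way, in this order (a step that is already met when the one before it is completed fails the run):
1. the pawl's tail is pressed down and its nose is clear of the teeth while the arm is still up (value of joint pawl above 0.2 rad and value of joint clamp above 0.5 rad), for 0.2 s.
2. the arm is pushed fully down (value of joint clamp below 0.05 rad), for 0.2 s.
At the end, for the whole second after the job is handed in: the arm is down on the mould (within 0.05 rad of level) and the jar, block and tumbler stand upright within 30 mm of where they were (value of joint clamp below 0.05 rad and distance of each of jar, block, tumbler from where it was at the start of the episode below 0.03 m and angle between each of jar, block, tumbler's own z axis and vertical below 0.2 rad); the robot touches nothing.
It fails at once if the arm is heaved up to its upper stop (above 1.02 rad) (value of joint clamp above 1.02 rad).
It fails at once if a bystander is lifted by more than 15 mm, shoved by more than 30 mm or tipped (distance of any of jar, block, tumbler from where it was at the start of the episode above 0.03 m or height (world z) of any of jar, block, tumbler above 0.015 m or angle between any of jar, block, tumbler's own z axis and vertical above 0.3 rad).
It also fails if it takes over 38 s, if anything falls off the work surface, if the arm or the gripper's body presses on something with over 40 N, if the wrist force passes 120 N, or if a joint passes its speed limit or range.

ROBOT

A 7-joint arm with a two-finger parallel gripper is mounted at the origin on the work surface. World frame = base frame: x ahead of the robot, y to its left, z up, the work surface at z = 0. Lengths are in m, angles in rad, forces in N, time in s.
With the tool pointing down it reaches from about 0.4 to 0.85 m from the base axis. Payload 4.5 kg.
Tool frame: the origin (TCP) lies between the finger pads; the fingertips stand 19 mm ahead of it and the grasp point (between the pads) is the TCP (r.tips_ahead is the distance from the TCP to the fingertips, in m); z points along the fingers, y is the line along which they close (so a half turn about z gives the same grasp; the last joint's range is limited). The gripper opens to 88 mm and grips with 3 to 60 N. Pads are 18 mm wide; open, the fingers measure 123 mm over their backs; the gripper's body (75 mm by 187 mm) begins 45 mm behind the grasp point.
Start: joints at [1.285, 0.689, -0.195, 1.565, 0.157, 0.902, -0.215], TCP at [0.197, -0.593, 0.227] pointing down, gripper open.
Joint ranges: [-3.01, 3.01], [-0.46, 2.08], [-1.47, 1.51], [0.13, 2.56], [-1, 4.14], [0.04, 2.09], [-2.66, 2.66]. Speed limits (rad/s): [2.57, 2.57, 3.14, 3.14, 3.14, 3.14, 3.14].

INTERFACE

Orientations are given as a unit quaternion [x, y, z, w].
In Python, from plant import r, cams, models gives the robot as it stands. The module is installed in compiled form; this text tells all that it offers.
- The arm moves only by the tool jog_arm, never from a script. Its arguments are lists of equal length, an entry for each row: "turn": the turn, a rotation vector about the tool's x, y, z in rad, a list of three; "translation": the shift along the tool's x, y, z in m, a list of three; "grip": the closure, from 0 (fully open) to 1 (shut). In form: {"turn": [[ax, ay, az], ...], "translation": [[tx, ty, tz], ...], "grip": [grip, ...]}. A call has 1 to 20 rows; each row is the pose to reach, as a shift and turn from the pose commanded when the call began, along the tool's axes at that moment; what a row does not reach only later rows make up. A row lasts 1/8 s, in which the tool goes at most 62.5 mm and 10.7 degrees, less where a joint would pass 70% of its speed; a pose out of reach is approached as far as the arm can. A call with a gripper value outside its range is refused whole. The fingers move at their own pace and stop on an object; "force" is the grip in N (left out, the last holds). Time passes only in rows, so rows that repeat a pose let the fingers close. It gives the time, the measured TCP pose, the force, the opening and the grip force at its end, in the units of the state.
- r.get_state(): the state, without advancing time (a new reading comes with each control period).
- cams.snapshot(name): name is "side" or "top"; returns the picture (384x512x3 uint8, red, green, blue); there is no depth.
- cams.camera_params(name): a dict with "fx", "fy", "cx", "cy" (pixels), "eye" and "orientation" of the camera in the world. Camera axes: x right, y up, looking along -z (the intrinsics and any distortion apply to the point x, -y, -z); pixel columns grow to the right and rows downward; lengths in m; the calibration is good to about 2 mm. A picture is of the moment at which its call begins. camera_params takes no time and is no camera call.
- r.finish_job(): hands the job in; it is judged then, once.
Trained networks look in the newest picture that a camera, given by its name, has taken for a name from the list of things; names that differ only in an ending like _2 or _b are one class to them, and where a whole thing is asked for, a point or a joint stands for the part that bears it (a point fixed in the world has none). Each returns a list of dicts, best first, with "p" (0 to 1); they miss things now and then, are a little off and sometimes report something else, mostly with a low value. They report only what shows in the picture. A call takes as long as a camera call.
- models.find_in(camera, name): "position" ([x, y, z] in m, in world coordinates, good to about 4 mm: the middle of the surface that is visible of it).
- models.masks_of(camera, name): "pixels" (384x512 bool, what is visible of it).
- models.place_of(camera, name): "position" ([x, y, z] in m, in world coordinates, good to about 4 mm: a listed point, or the origin of a listed thing).
The state is a dict: "clock": time; "q": joint angles; "qd": joint speeds; "joint_torque": joint torques, N m; "tool_pos": TCP position; "eef_rot": TCP orientation; "contact_force": force on the tool from outside, world axes, zero at the start; "moment": the same for the moment, N m; "opening": opening from 0.0 (shut) to 1.0 (fully open); "finger_force": force on a finger pad.
Only numpy, scipy, OpenCV 4.12 (cv2) and the standard library are available. Lean on these libraries where they do the work, as an engineer would, in place of code of your own. Each camera call takes 0.05 s, during which the arm holds its last target. There are 200 camera calls.

## Working session

There is one attempt and no reset: what is moved stays moved. The work goes in short steps, Python scripts to look and compute and a tool call to move; the robot and the scene stay as the last step left them, time stands still between calls to the robot, and variables do not carry over. Pictures are saved under pics/ and viewed, at most 10 in all, crops included, and the job is handed in when it is done.

Besides the shell and the picture viewer there is one more tool, called after "Call:" as name(argument=value, ...), one argument or row to a line, values as JSON. jog_arm: Moves the arm, as the interface text tells. Its arguments: {"type":"object","properties":{"turn":{"type":"array"},"translation":{"type":"array"},"grip":{"type":"array"},"force":{"type":"number"}},"required":["turn","translation","grip"]}

```bash
mkdir -p pics; python3 - <<'E'
from plant import r,cams,models
import cv2,numpy as np
ims=[]
for c in("side","top"):
    im=cams.snapshot(c); cv2.imwrite(f"pics/{c}0.png",im[:,:,::-1])
    p=cams.camera_params(c);print(c,p)
    for n in["clamp_hinge","pawl_pivot","mould_top","clamp_end","pawl_tail","press","jar","block","tumbler"]:
        print(n,[(np.round(d["position"],3).tolist(),round(d["p"],2)) for d in models.place_of(c,n)[:2]])
s=r.get_state();print(s["clock"],s["tool_pos"],s["eef_rot"],s["opening"])
E
```

```text
side {'fx': 400.8478915771498, 'fy': 400.8478915771498, 'cx': 250.44414739598508, 'cy': 184.43096021253248, 'eye': array([ 0.5269656 , -0.59754817,  0.45543205]), 'orientation': array([ 0.50391625, -0.02563302, -0.03250111,  0.86276013])}
clamp_hinge [([0.487, -0.103, 0.08], 0.67)]
pawl_pivot [([0.478, -0.156, 0.138], 0.82)]
mould_top [([0.512, 0.019, 0.053], 0.66)]
clamp_end [([0.508, 0.018, 0.188], 0.63)]
pawl_tail [([0.463, -0.222, 0.162], 0.72)]
press [([0.486, -0.098, -0.005], 0.79)]
jar [([0.486, -0.1, 0.077], 0.39)]
block [([0.65, -0.021, 0.0], 0.95)]
tumbler []
top {'fx': 463.5569024003636, 'fy': 463.5569024003636, 'cx': 266.6016872858619, 'cy': 195.20718052755927, 'eye': array([0.42183155, 0.00374713, 0.83332038]), 'orientation': array([ 0.08592369, -0.07381759, -0.62397533,  0.77319006])}
clamp_hinge [([0.489, -0.093, 0.077], 0.89), ([0.647, -0.018, -0.002], 0.75)]
pawl_pivot [([0.464, -0.222, 0.164], 0.65), ([0.477, -0.156, 0.14], 0.63)]
mould_top [([0.51, 0.02, 0.047], 0.62)]
clamp_end [([0.513, 0.017, 0.19], 0.97)]
pawl_tail [([0.464, -0.219, 0.164], 0.96), ([0.373, -0.023, -0.001], 0.74)]
press [([0.49, -0.096, -0.002], 0.79)]
jar [([0.373, -0.024, 0.0], 0.87)]
block [([0.644, -0.025, -0.003], 0.7)]
tumbler [([0.624, -0.162, -0.002], 0.64)]
1.0 [ 0.19649281 -0.59334568  0.22655887] [ 9.87243020e-01  1.59220652e-01 -5.44854776e-06  5.52406332e-05] 0.9980033348184411
```

```bash
python3 - <<'E'
import cv2,numpy as np
a=cv2.imread("pics/side0.png");b=cv2.imread("pics/top0.png")
cv2.imwrite("pics/both.png",cv2.resize(np.vstack([a,b]),(400,600)) if 0 else cv2.resize(np.hstack([a,b]),(800,300)))
E
```

```text
(no output)
```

View pics/both.png

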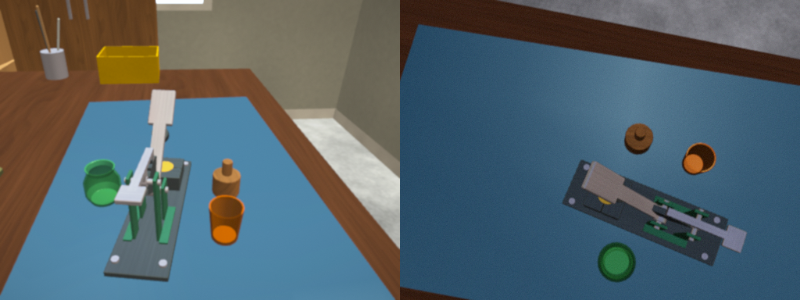

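```bash
cat > h.py <<'E'
import numpy as np
from scipy.spatial.transform import Rotation as R
# press frame fit from averaged points
P={"hinge":(0,0,.075),"piv":(0,-.06,.137),"mould":(0,.12,.049),"tail":(0,-.126,.166),"org":(0,0,0)}
M={"hinge":(.488,-.097,.078),"piv":(.4775,-.156,.139),"mould":(.511,.0195,.05),"tail":(.4635,-.2205,.163),"org":(.488,-.097,0)}
A=np.array([P[k] for k in P])[:,:2];B=np.array([M[k] for k in P])[:,:2]
a=A-A.mean(0);b=B-B.mean(0)
th=np.arctan2((a[:,0]*b[:,1]-a[:,1]*b[:,0]).sum(),(a*b).sum())
c,s=np.cos(th),np.sin(th);Rz=np.array([[c,-s],[s,c]]);t=B.mean(0)-Rz@A.mean(0)
def W(x,y,z): return np.r_[Rz@[x,y]+t,z]
E
python3 - <<'E'
from h import *
from plant import r
print(th,t); print((B-(A@Rz.T+t)).round(4))
e=np.array([.5105,.0175,.189]);d=Rz.T@(e[:2]-t);print("end in press",d,e[2])
for q in(.6,.7,.75,.8,.85,.9):print(q,.165*np.cos(q)-.006*np.sin(q),.075+.165*np.sin(q)+.006*np.cos(q))
print(W(0,-.126,.166))
for n,p in dict(jar=(.373,-.024),block=(.647,-.023),tumbler=(.624,-.162)).items():print(n,Rz.T@(np.array(p)-t))
print(R.from_quat(r.get_state()["eef_rot"]).as_matrix().round(3))
E
```

```text
-0.19371027543594502 [ 0.48814101 -0.09724688]
[[-0.0001  0.0002]
 [ 0.0009  0.0001]
 [-0.0002 -0.001 ]
 [-0.0004  0.0004]
 [-0.0001  0.0002]]
end in press [-0.0001481   0.11690487] 0.189
0.6 0.1327925216197267 0.17311802179963892
0.7 0.12233365477851446 0.18588497151792596
0.75 0.11663883080404044 0.19186052861709305
0.8 0.11065247049688515 0.19754399525450425
0.85 0.10438953664018032 0.2029211657234582
0.9 0.09786568330689473 0.20797859989815876
[ 0.46388588 -0.22089027  0.166     ]
jar [-0.12708761  0.04971216]
block [0.1415952  0.10343875]
tumbler [ 0.14578303 -0.03738902]
[[ 0.949  0.314  0.   ]
 [ 0.314 -0.949 -0.   ]
 [-0.     0.    -1.   ]]
```

The side view shows the press along the middle, with the raised arm near (160,110) and the pawl paddle near (130,193). The jar is on its left and the block and tumbler on its right. The network points fit the press geometry within 1 mm, and the arm is at about 0.73 rad. I'll shut the fingers, turn square to the press and go above the paddle.

Call:
jog_arm(
  turn=[
    [0,0,-1.058],
    [0,0,-1.058],
    [0,0,-1.058],
    [0,0,-1.058],
    [0,0,-1.058],
    [0,0,-1.058],
    [0,0,-1.058],
    [0,0,-1.058],
    [0,0,-1.058],
    [0,0,-1.058],
    [0,0,-1.058],
    [0,0,-1.058],
    [0,0,-1.058],
    [0,0,-1.058],
  ],
  translation=[
    [0.369,-0.267,0.01],
    [0.369,-0.267,0.01],
    [0.369,-0.267,0.01],
    [0.369,-0.267,0.01],
    [0.369,-0.267,0.01],
    [0.369,-0.267,0.01],
    [0.369,-0.267,0.01],
    [0.369,-0.267,0.01],
    [0.369,-0.267,0.01],
    [0.369,-0.267,0.01],
    [0.369,-0.267,0.01],
    [0.369,-0.267,0.01],
    [0.369,-0.267,0.01],
    [0.369,-0.267,0.01],
  ],
  grip=[1,1,1,1,1,1,1,1,1,1,1,1,1,1],
  force=20,
)

```text
clock: 2.75
tool_pos: [0.4628, -0.224, 0.2165]
eef_rot: [0.772, 0.636, 0.0, 0.0]
contact_force: [0.3, 0.8, 0.4]
opening: 0.007
finger_force: 0.0
```

Call:
jog_arm(
  turn=[
    [0,0,0],
    [0,0,0],
    [0,0,0],
    [0,0,0],
    [0,0,0],
    [0,0,0],
    [0,0,0],
    [0,0,0],
  ],
  translation=[
    [0,0,0.015],
    [0,0,0.028],
    [0,0,0.033],
    [0,0,0.038],
    [0,0,0.042],
    [-0.002,0,0.046],
    [-0.003,0,0.05],
    [-0.003,0,0.05],
  ],
  grip=[1,1,1,1,1,1,1,1],
)

```text
clock: 3.75
tool_pos: [0.4621, -0.2269, 0.1663]
eef_rot: [0.772, 0.636, -0.0, -0.0]
contact_force: [0.3, 0.2, -0.9]
opening: 0.005
finger_force: 0.0
```

```bash
python3 - <<'E'
from plant import r,cams,models
import cv2,numpy as np
from h import *
a=cams.snapshot("side");b=cams.snapshot("top")
cv2.imwrite("pics/b1.png",cv2.resize(np.vstack([a[130:290,80:300],b[200:360,290:510]])[:,:,::-1],(770,1120))[:,:])
cv2.imwrite("pics/b1.png",cv2.resize(np.hstack([a[130:290,80:300],b[200:360,290:510]])[:,:,::-1],(800,290)))
for c in("side","top"):
  for n in("pawl_tail","clamp_end"):
    for d in models.place_of(c,n)[:2]:
      p=np.array(d["position"]);print(c,n,p.round(3),round(d["p"],2),"press",(Rz.T@(p[:2]-t)).round(3))
print(r.get_state()["contact_force"])
E
```

```text
side pawl_tail [ 0.464 -0.223  0.162] 0.59 press [ 0.001 -0.128]
side clamp_end [0.511 0.018 0.188] 0.68 press [0.001 0.118]
side clamp_end [ 0.488 -0.102  0.079] 0.66 press [ 0.001 -0.005]
top pawl_tail [ 0.465 -0.218  0.163] 0.95 press [ 0.001 -0.123]
top clamp_end [0.51  0.017 0.19 ] 0.85 press [-0.001  0.117]
[-0.59036534 -0.34678073  0.21898424]
```

View pics/b1.png

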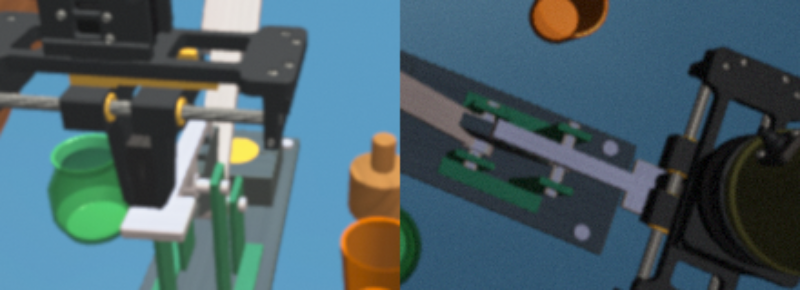

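```bash
cat >> h.py <<'E'
def proj(cams,c,p):
    k=cams.camera_params(c);v=R.from_quat(k["orientation"]).inv().apply(np.atleast_2d(p)-k["eye"])
    return np.c_[k["cx"]+k["fx"]*v[:,0]/-v[:,2],k["cy"]-k["fy"]*v[:,1]/-v[:,2]]
E
python3 - <<'E'
from plant import r,cams,models
import cv2
from h import *
print(r.tips_ahead)
s=r.get_state();T=R.from_quat(s["eef_rot"]);tp=np.array(s["tool_pos"])
pts=[T.apply([x*.009,y*.0175,.019])+tp for x,y in((-1,-1),(1,-1),(1,1),(-1,1))]
pad=[W(x*.02,-.126+y*.018,.166) for x,y in((-1,-1),(1,-1),(1,1),(-1,1))]
out=[]
for c,(y0,x0) in dict(side=(150,100),top=(200,380)).items():
    im=cams.snapshot(c)[:,:,::-1][y0:y0+120,x0:x0+130]; im=cv2.resize(im,None,fx=3,fy=3,interpolation=cv2.INTER_CUBIC)
    for q,col in((pts,(0,0,255)),(pad,(0,255,255))):
        u=((proj(cams,c,q)-[x0,y0])*3).astype(int); print(c,proj(cams,c,q).round(0).tolist())
        cv2.polylines(im,[u],True,col,1)
    out.append(im)
cv2.imwrite("pics/b2.png",np.hstack(out))
E
```

```text
0.019
side [[149.0, 264.0], [154.0, 254.0], [183.0, 256.0], [179.0, 267.0]]
side [[145.0, 253.0], [179.0, 256.0], [187.0, 236.0], [155.0, 234.0]]
top [[428.0, 323.0], [416.0, 318.0], [424.0, 295.0], [436.0, 300.0]]
top [[434.0, 326.0], [443.0, 299.0], [419.0, 288.0], [409.0, 315.0]]
```

View pics/b2.png

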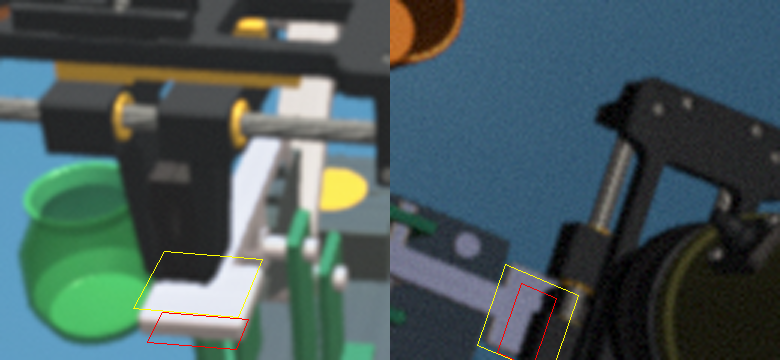

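```bash
python3 - <<'E'
from plant import r,cams,models
import cv2
from h import *
rows=[]
for c,(y0,x0) in dict(side=(170,120),top=(260,385)).items():
    now=cams.snapshot(c)[:,:,::-1]; old=cv2.imread(f"pics/{c}0.png"); o=[]
    for im in(old,now):
        m=cv2.resize(im[y0:y0+100,x0:x0+125],None,fx=3,fy=3,interpolation=cv2.INTER_CUBIC)
        for z,col in((.166,(0,255,255)),):
            pad=[W(x*.02,-.126+y*.018,z) for x,y in((-1,-1),(1,-1),(1,1),(-1,1))]
            cv2.polylines(m,[((proj(cams,c,pad)-[x0,y0])*3).astype(int)],True,col,1)
        o.append(m)
    rows.append(np.hstack(o))
cv2.imwrite("pics/b3.png",np.vstack(rows))
E
```

```text
(no output)
```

View pics/b3.png

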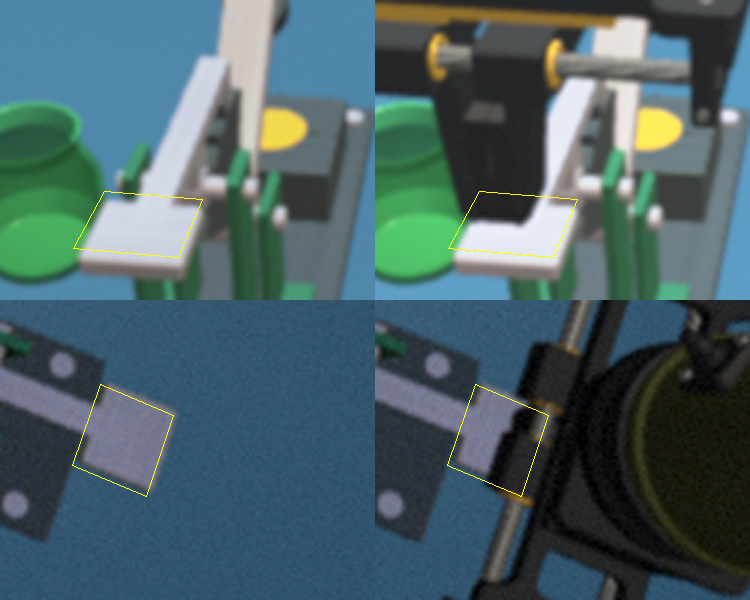

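The paddle hasn't moved. The fingertips in the side crop (about pixel (161,244)) stand just at its face, roughly 20 mm higher than the stated tip offset predicts and about 5 mm to −x. I'll go on down gently and read the force.

Call:
jog_arm(
  turn=[
    [0,0,0],
    [0,0,0],
    [0,0,0],
    [0,0,0],
  ],
  translation=[
    [0,0.003,0.002],
    [0,0.003,0.004],
    [0,0.003,0.006],
    [0,0.003,0.006],
  ],
  grip=[1,1,1,1],
)

```text
clock: 4.75
tool_pos: [0.465, -0.2273, 0.1603]
eef_rot: [0.772, 0.636, -0.0, -0.0]
contact_force: [-0.9, 0.1, 0.4]
opening: 0.006
finger_force: 0.0
```

Call:
jog_arm(
  turn=[
    [0,0,0],
    [0,0,0],
    [0,0,0],
    [0,0,0],
  ],
  translation=[
    [0,0,0.003],
    [0,0,0.006],
    [0,0,0.008],
    [0,0,0.008],
  ],
  grip=[1,1,1,1],
)

```text
clock: 5.25
tool_pos: [0.4652, -0.2274, 0.1525]
eef_rot: [0.772, 0.636, -0.0, 0.0]
contact_force: [-0.3, -0.0, -0.3]
opening: 0.008
finger_force: 0.0
```

```bash
python3 - <<'E'
from plant import r,cams,models
import cv2
from h import *
rows=[]
for c,(y0,x0) in dict(side=(170,120),top=(260,385)).items():
    im=cams.snapshot(c)[:,:,::-1]
    m=cv2.resize(im[y0:y0+100,x0:x0+125],None,fx=3,fy=3,interpolation=cv2.INTER_CUBIC)
    pad=[W(x*.02,-.126+y*.018,.166) for x,y in((-1,-1),(1,-1),(1,1),(-1,1))]
    cv2.polylines(m,[((proj(cams,c,pad)-[x0,y0])*3).astype(int)],True,(0,255,255),1)
    rows.append(m)
cv2.imwrite("pics/b4.png",np.hstack(rows)); print(r.get_state()["contact_force"])
E
```

```text
[ 0.37762226  0.72491957 -0.88865163]
```

View pics/b4.png

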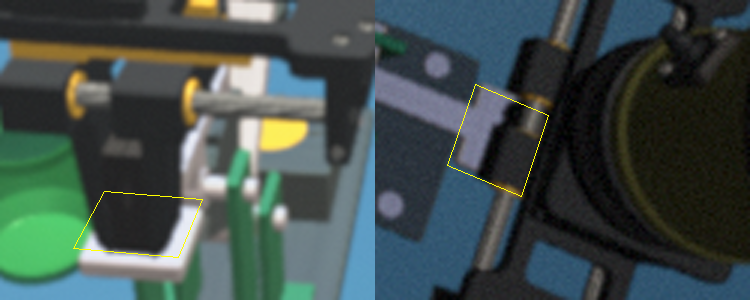

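```bash
python3 - <<'E'
from plant import r,cams,models
from h import *
from scipy.optimize import least_squares
def f(v):
    return np.r_[proj(cams,"side",W(v[0],v[1]-.009,v[2]))[0]-[165,254],proj(cams,"top",W(v[0],v[1]+.009,v[2]))[0]-[427,307]]
s=least_squares(f,[0,-.13,.17]);print(s.x,s.fun)
p=r.get_state()["tool_pos"];print(Rz.T@(np.array(p[:2])-t),p[2])
for z in(.133,.152,.166,.172):print(z,proj(cams,"side",W(0,-.132-.009,z)).round(),proj(cams,"top",W(0,-.132+.009,z)).round())
E
```

```text
[ 0.00221633 -0.13531091  0.16676513] [-1.29795383  0.16370436  0.05189152 -1.64550882]
[ 0.00256827 -0.13203607] 0.15248224828651244
0.133 [[165. 275.]] [[417. 306.]]
0.152 [[164. 262.]] [[421. 306.]]
0.166 [[163. 253.]] [[424. 306.]]
0.172 [[162. 248.]] [[426. 306.]]
```

Triangulation puts the tips at z ≈ 0.167, which is right at the paddle face, so contact should come now. I'm continuing in small steps.

Call:
jog_arm(
  turn=[
    [0,0,0],
    [0,0,0],
    [0,0,0],
    [0,0,0],
  ],
  translation=[
    [0.004,0,0.002],
    [0.004,0,0.004],
    [0.004,0,0.006],
    [0.004,0,0.008],
  ],
  grip=[1,1,1,1],
)

```text
clock: 5.85
tool_pos: [0.466, -0.2263, 0.1453]
eef_rot: [0.773, 0.635, -0.001, 0.002]
contact_force: [-2.2, -6.8, 6.9]
opening: 0.003
finger_force: 3.8
```

Call:
jog_arm(
  turn=[
    [0,0,0],
    [0,0,0],
    [0,0,0],
    [0,0,0],
  ],
  translation=[
    [-0.003,0,0.002],
    [-0.004,0,0.004],
    [-0.005,0,0.006],
    [-0.005,0,0.008],
  ],
  grip=[1,1,1,1],
)

```text
clock: 6.35
tool_pos: [0.4655, -0.2286, 0.1366]
eef_rot: [0.772, 0.636, 0.0, 0.001]
contact_force: [-0.0, -1.6, 5.5]
opening: 0.005
finger_force: 2.5
```

```bash
python3 - <<'E'
from plant import r,cams,models
import cv2
from h import *
rows=[]
for c,(y0,x0) in dict(side=(170,120),top=(260,385)).items():
    im=cams.snapshot(c)[:,:,::-1]
    m=cv2.resize(im[y0:y0+100,x0:x0+125],None,fx=3,fy=3,interpolation=cv2.INTER_CUBIC)
    pad=[W(x*.02,-.126+y*.018,.166) for x,y in((-1,-1),(1,-1),(1,1),(-1,1))]
    cv2.polylines(m,[((proj(cams,c,pad)-[x0,y0])*3).astype(int)],True,(0,255,255),1)
    rows.append(m)
cv2.imwrite("pics/b5.png",np.hstack(rows)); print(r.get_state()["contact_force"],r.get_state()["moment"])
E
```

```text
[ 1.08424052 -1.88740776  2.12158062] [-0.42155867 -0.29097738 -0.03106688]
```

View pics/b5.png

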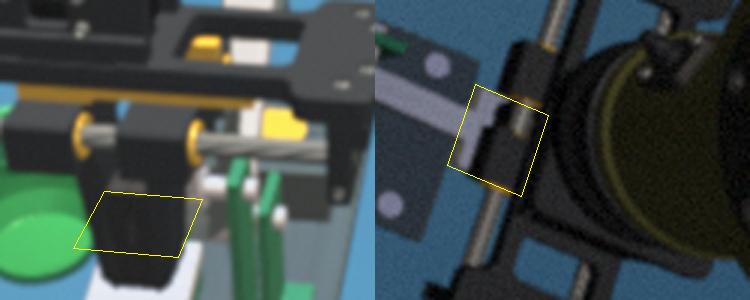

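The paddle is now sinking with the fingertips (tips near pixel row 266, z ≈ 0.148). I'll push on to its stop.

Call:
jog_arm(
  turn=[
    [0,0,0],
    [0,0,0],
    [0,0,0],
    [0,0,0],
  ],
  translation=[
    [-0.001,0,0.002],
    [-0.002,0,0.004],
    [-0.002,0,0.006],
    [-0.002,0,0.006],
  ],
  grip=[1,1,1,1],
)

```text
clock: 6.95
tool_pos: [0.4658, -0.2289, 0.1344]
eef_rot: [0.771, 0.636, 0.001, 0.002]
contact_force: [-7.6, 3.6, 41.6]
opening: 0.006
finger_force: 22.0
```

The pawl is on its hard stop (42 N, about 20 mm of travel). Next I'll lift straight up and go over the arm's broad end.

Call:
jog_arm(
  turn=[
    [0,0,0],
    [0,0,0],
    [0,0,0],
    [0,0,0],
    [0,0,0],
    [0,0,0],
    [0,0,0],
    [0,0,0],
    [0,0,0],
    [0,0,0],
  ],
  translation=[
    [0,0,-0.02],
    [0,0,-0.06],
    [0,0,-0.085],
    [0.03,-0.003,-0.085],
    [0.08,-0.003,-0.085],
    [0.13,-0.003,-0.085],
    [0.18,-0.003,-0.085],
    [0.23,-0.003,-0.085],
    [0.255,-0.003,-0.085],
    [0.255,-0.003,-0.085],
  ],
  grip=[1,1,1,1,1,1,1,1,1,1],
)

```text
clock: 8.2
tool_pos: [0.5098, 0.0232, 0.2149]
eef_rot: [0.77, 0.638, -0.0, -0.001]
contact_force: [0.4, -0.5, -0.2]
opening: 0.002
finger_force: 0.0
```

```bash
python3 - <<'E'
from plant import r,cams,models
import cv2
from h import *
a=cams.snapshot("side")[:,:,::-1];b=cams.snapshot("top")[:,:,::-1]
cv2.imwrite("pics/b6.png",np.hstack([cv2.resize(a[80:280,100:290],(380,400)),cv2.resize(b[180:380,200:400],(400,400))]))
p=np.array(r.get_state()["tool_pos"]);print(Rz.T@(p[:2]-t),p[2])
for c in("side","top"):
  for n in("pawl_tail","clamp_end"):
    for d in models.place_of(c,n)[:1]:
      p=np.array(d["position"]);print(c,n,p.round(3),round(d["p"],2),"press",(Rz.T@(p[:2]-t)).round(3))
E
```

```text
[-0.00141204  0.11856366] 0.21484198298921453
side pawl_tail [ 0.46  -0.226  0.146] 0.67 press [-0.003 -0.132]
side clamp_end [0.509 0.019 0.189] 0.71 press [-0.002  0.118]
```

View pics/b6.png

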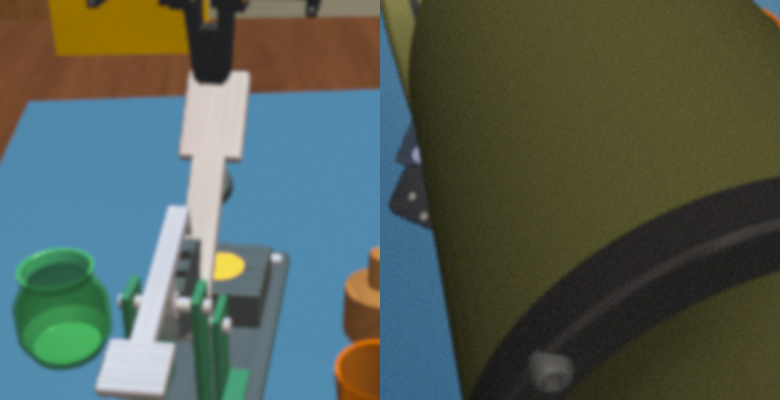

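Pawl tail reads 0.146, so it stayed down. The fingertips are over the broad end (side pixel about (206,120)). Now pushing along the arm's arc.

Call:
jog_arm(
  turn=[
    [0,0,0],
    [0,0,0],
    [0,0,0],
    [0,0,0],
    [0,0,0],
    [0,0,0],
    [0,0,0],
    [0,0,0],
  ],
  translation=[
    [0,0.001,0.015],
    [0.002,0.001,0.025],
    [0.006,0.001,0.032],
    [0.012,0.001,0.039],
    [0.018,0.001,0.045],
    [0.023,0.001,0.053],
    [0.028,0.001,0.061],
    [0.032,0.001,0.068],
  ],
  grip=[1,1,1,1,1,1,1,1],
)

```text
clock: 9.5
tool_pos: [0.5175, 0.0519, 0.1468]
eef_rot: [0.772, 0.636, -0.0, -0.0]
contact_force: [-1.8, -3.7, 2.0]
opening: 0.003
finger_force: 1.6
```

Call:
jog_arm(
  turn=[
    [0,0,0],
    [0,0,0],
    [0,0,0],
    [0,0,0],
    [0,0,0],
    [0,0,0],
    [0,0,0],
    [0,0,0],
    [0,0,0],
    [0,0,0],
    [0,0,0],
    [0,0,0],
  ],
  translation=[
    [0.004,0,0.008],
    [0.007,0,0.016],
    [0.011,0,0.025],
    [0.013,0,0.033],
    [0.015,0,0.041],
    [0.017,0,0.05],
    [0.018,0,0.058],
    [0.019,0,0.066],
    [0.02,0,0.072],
    [0.02,0,0.076],
    [0.02,0,0.078],
    [0.02,0,0.078],
  ],
  grip=[1,1,1,1,1,1,1,1,1,1,1,1],
)

```text
clock: 11.0
tool_pos: [0.5218, 0.0708, 0.0694]
eef_rot: [0.772, 0.636, -0.0, 0.0]
contact_force: [1.0, 0.1, -0.3]
opening: 0.01
finger_force: 0.0
```

Call:
jog_arm(
  turn=[
    [0,0,0],
    [0,0,0],
    [0,0,0],
    [0,0,0],
  ],
  translation=[
    [0,0,0.002],
    [0,0,0.004],
    [0,0,0.006],
    [0,0,0.006],
  ],
  grip=[1,1,1,1],
)

```text
clock: 11.5
tool_pos: [0.522, 0.0706, 0.0687]
eef_rot: [0.772, 0.635, 0.001, 0.002]
contact_force: [-10.5, -1.7, 53.5]
opening: 0.009
finger_force: 26.5
```

```bash
python3 - <<'E'
from plant import r,cams,models
import cv2
from h import *
a=cams.snapshot("side")[:,:,::-1]
cv2.imwrite("pics/b7.png",cv2.resize(a[80:280,100:290],(570,600)))
for n in("pawl_tail","clamp_end"):
    for d in models.place_of("side",n)[:1]:
      p=np.array(d["position"]);print(n,p.round(3),round(d["p"],2),"press",(Rz.T@(p[:2]-t)).round(3))
E
```

```text
pawl_tail [ 0.462 -0.227  0.143] 0.65 press [-0.001 -0.132]
clamp_end [0.518 0.067 0.08 ] 0.88 press [-0.002  0.167]
```

View pics/b7.png

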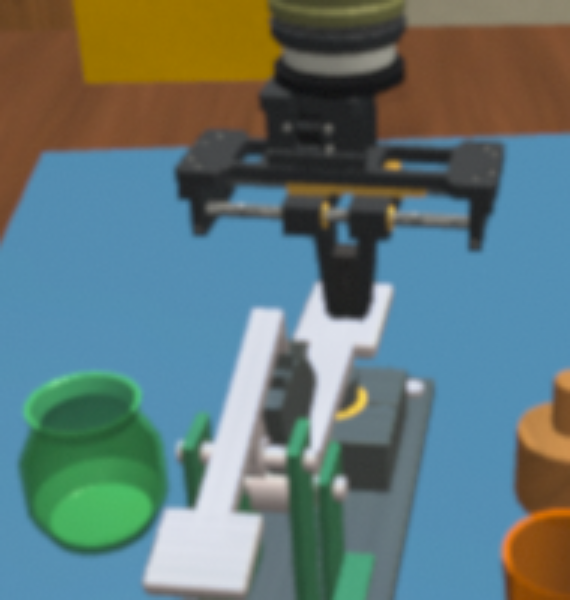

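The arm is fully down: the hard stop gave 53 N, the clamp_end point reads z = 0.080, and the foot covers most of the yellow mould mark near (217,214). The pawl is still down. Now retreating straight up.

Call:
jog_arm(
  turn=[
    [0,0,0],
    [0,0,0],
    [0,0,0],
    [0,0,0],
    [0,0,0],
    [0,0,0],
    [0,0,0],
  ],
  translation=[
    [0,0,-0.01],
    [0,0,-0.05],
    [0,0,-0.1],
    [0,0,-0.15],
    [0,0,-0.17],
    [0,0,-0.17],
    [0,0,-0.17],
  ],
  grip=[1,1,1,1,1,1,1],
)

```text
clock: 12.52
tool_pos: [0.5209, 0.0706, 0.2323]
eef_rot: [0.772, 0.635, -0.001, -0.0]
contact_force: [-0.9, 0.1, -0.1]
opening: 0.004
finger_force: 0.0
```

```bash
python3 - <<'E'
from plant import r,cams,models
import numpy as np
cams.snapshot("side")
for n in("clamp_end","jar","block","tumbler"):
    print(n,[(np.round(d["position"],3).tolist(),round(d["p"],2)) for d in models.place_of("side",n)[:1]])
s=r.get_state();print(s["tool_pos"],s["contact_force"],s["clock"])
E
```

```text
clamp_end [([0.518, 0.065, 0.076], 0.66)]
jar [([0.378, -0.028, 0.001], 0.64)]
block [([0.649, -0.018, 0.005], 0.86)]
tumbler [([0.621, -0.158, 0.001], 0.83)]
[0.52108276 0.07125184 0.23256172] [ 0.56351011 -0.51223321 -0.77549839] 12.775
```

```bash
python3 -c "
from plant import r
print(r.finish_job())"
```

```text
the job is handed in; nothing more can be done
None
```

The job is handed in at about 13 s of the 38 s: the pawl was pressed to its stop, the press arm is down on the mould, the jar, block and tumbler read within about 7 mm of their start positions, and the hand is clear above; no verdict came back.

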